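# Deal one culture dish from the dispenser and slide it onto the mat

### The arm

A 7-joint arm with a two-finger parallel gripper is mounted at the origin on the work surface. World frame = base frame: x ahead of the robot, y to its left, z up, the work surface at z = 0. Lengths are in m, angles in rad, forces in N, time in s.
With the tool pointing down it reaches from about 0.425 to 0.925 m from the base axis. Payload 6.8 kg.
Tool frame: the origin (TCP) lies between the finger pads; the fingertips stand 17 mm ahead of it and the grasp point (between the pads) lies 2 mm behind it; x points along the fingers, y is the direction in which the jaws open and shut, and the axes are right-handed (so a half turn about x gives the same grasp; the last joint's range is limited). The gripper opens to 85 mm and grips with 20 to 120 N. Pads are 22 mm wide; open, the fingers measure 114 mm over their backs; the gripper's body (76 mm by 85 mm) begins 54 mm behind the grasp point. The pads swing forward as they close: fully open they stand 13 mm farther back than shut.
Start: joints at [1.134, 0.477, 0.022, 1.555, -0.011, 1.109, -0.083], TCP at [0.218, -0.639, 0.248] pointing down, gripper open.
Joint ranges: [-2.96, 2.96], [-0.34, 2.1], [-1.41, 1.46], [0.24, 2.44], [-1.37, 4.51], [0.17, 1.92], [-2.96, 2.96]. Speed limits (rad/s): [2.39, 2.39, 3.14, 3.14, 3.14, 3.14, 3.14].

### API

Orientations are given as a rotation vector (axis times angle).
In Python, from bench import r gives the robot as it stands. The module is installed in compiled form; this text tells all that it offers.
- The arm moves only by the tool apply_moves, never from a script. Its argument "increments" is text: rows parted by semicolons, each of 7 numbers parted by spaces: the finger opening in mm, from 0 to 85.4, then the shift along the tool's x, y, z normalised to -1 to 1, where 1 is 100 cm, then the turn, a rotation vector about the tool's x, y, z normalised to -1 to 1, where 1 is 0.12 rad. In form: gripper x y z wx wy wz; .... A call has exactly 8 rows; each row shifts and turns the commanded pose from where the row before left it, along the tool's axes as they then stand; what a row does not reach is not made up. A row lasts 1/10 s, in which the tool goes at most 50 mm and 8.59 degrees, less where a joint would pass 70% of its speed; a pose out of reach is approached as far as the arm can. A call with a number of a shift or a turn outside -1 to 1 is refused whole. A call with a gripper value outside its range is refused whole. The fingers move at their own pace and stop on an object; "squeeze" is the grip in N (left out, the last holds). Time passes only in rows, so rows that do not move let the fingers close, or fill a call up. It gives the time, the measured TCP pose, the force and the opening at its end, in the units of the state.
- r.get_obs(): the state, without advancing time (a new reading comes with each control period).
- r.grab_frame(name): name is "scene" or "top" or "wrist"; returns a dict with "color" (384x512x3 uint8, blue, green, red), "fx", "fy", "cx", "cy" (pixels), "k1" (the pictures are not rectified: a ray, as slopes to the right and down, at radius r is drawn at 1 + k1 r^2 times it, then the intrinsics apply), "origin" and "orientation" of the camera in the world. Camera axes: x right, y up, looking along -z (the intrinsics and any distortion apply to the point x, -y, -z); pixel columns grow to the right and rows downward; lengths in m; the calibration is good to about 2 mm. A picture is of the moment at which its call begins. There is no depth.
- r.hand_in(): hands the job in, once; it reports no verdict.
The state is a dict: "clock": time; "joints": joint angles; "qvel": joint speeds; "tau": joint torques, N m; "tcp_pos": TCP position; "orientation": TCP orientation; "contact_force": force on the tool from outside, world axes, zero at the start; "moment": the same for the moment, N m; "grip_width": finger opening in m.
Only numpy, scipy, OpenCV 4.12 (cv2) and the standard library are available. Lean on these libraries where they do the work, as an engineer would, in place of code of your own. Each camera call takes 0.05 s, during which the arm holds its last target. There are 200 camera calls.

### The job

Press the dispenser's plunger all the way down once so that a single dish comes out, and let the plunger spring back up. Then, with the fingers only nudging it, gently slide that dish aside along the bench until it lies wholly on the free part of the rubber mat beside the dispenser. Do not pick up or tip the dish, leave the other dishes in the magazine, and do not disturb the dish already waiting on the mat or anything else on the bench.

Things in the scene. Friction and masses are not known exactly. Their poses are not given: they have to be found in the camera images.
- plunger (a joint): travel of the dispenser's plunger, straight down: 0 = up (rest), 0.045 m = fully pressed. A spring pushes it back up by itself when let go (about 5 N to start, 10 N at the bottom, plus some damping)
- plunger_top (a point): centre of the top of the plunger's round black knob (42 mm across, flat top 30 mm across); 160 mm above the bench at rest, moving down with the plunger. The knob stands on a 12 mm rod over the white gear housing, 90 mm behind the magazine's axis; nothing else of the dispenser is taller than 97 mm
- dispenser: bench dispenser for culture dishes, screwed down, 206 mm long, 86 mm wide. Origin on the bench under the magazine's vertical axis; x points from the mouth to the back (to the plunger), z up. The magazine, four steel posts 93 mm high, holds five stacked dishes on a 3 mm base plate. When the plunger comes up, the stack drops by one dish
- mouth (a point): the dispenser's mouth: a slot at the foot of the magazine facing -x of the dispenser; this point is the middle of the base plate's front edge, 40 mm from the magazine's axis, 3 mm up. A full press of the plunger drives a slide (2.5 times the plunger's travel) that pushes the lowest dish straight out, to lie flat on the bench with its centre about 66 mm in front of this point
- dish: the lowest dish of the stack at the start, the one to be dealt out: round lidded culture dish, white lid over tan agar, 60 mm across, 15 mm high, about 20 g; origin at the centre of its underside
- mat: thin dark rubber staging mat lying on the bench, flush with it (dishes slide on and off without a step), 200 mm along its x by 130 mm along its y; origin at its centre, x lengthwise and roughly away from the robot, z up. It lies to the left or to the right of the dispenser. Its near half is free, the waiting dish lies on its far half
- spare1: dish number 2 from below in the magazine at the start, same kind as the lowest; stays in the magazine (it drops by 15 mm when the lowest is gone); origin at the centre of its underside
- spare2: dish number 3 from below in the magazine at the start, same kind as the lowest; stays in the magazine (it drops by 15 mm when the lowest is gone); origin at the centre of its underside
- spare3: dish number 4 from below in the magazine at the start, same kind as the lowest; stays in the magazine (it drops by 15 mm when the lowest is gone); origin at the centre of its underside
- spare4: dish number 5 from below in the magazine at the start, same kind as the lowest; stays in the magazine (it drops by 15 mm when the lowest is gone); origin at the centre of its underside
- waiting_dish: a dish of the same kind that was dealt out earlier; round, 60 mm across, 15 mm high, lying near the middle of the mat's far half; origin at the centre of its underside. Not to be disturbed
- tube_rack: grey rack of capped sample tubes, 200 x 92 x 56 mm, standing on the other side of the dispenser from the mat; origin at the centre of its underside. Bystander
- marker: marker pen lying on the bench between the robot and the dispenser, 118 mm long, 11 mm thick; origin at the middle of its underside, x along the pen. Bystander
- tip_box: closed box of pipette tips, 85 x 122 x 67 mm; origin at the centre of its underside. Bystander
- reagent_bottle: amber bottle, 66 mm across, 140 mm high; origin at the centre of its underside. Bystander
- specimen_jar: screw-top specimen jar, 52 mm across, 75 mm high; origin at the centre of its underside. Bystander
- timer: small bench timer, 50 x 70 x 24 mm; origin at the centre of its underside. Bystander

How it is judged:
By the outcome, as a careful person would: the job done as asked, in the order asked, and still so for the second after the job is handed in, with the robot touching nothing.
It also fails if it takes over 58 s, if anything falls off the work surface, if the arm or the gripper's body presses on something with over 40 N, if the wrist force passes 120 N, or if a joint passes its speed limit or range.

## Working session

There is one attempt and no reset: what is moved stays moved. The work goes in short steps, Python scripts to look and compute and a tool call to move; the robot and the scene stay as the last step left them, time stands still between calls to the robot, and variables do not carry over. Pictures are saved under pics/ and viewed, about 8 in all and at most 12, crops included, and the job is handed in when it is done.

Besides the shell and the picture viewer there is one more tool, called after "Request:" as name(argument=value, ...) on one line, values as JSON. apply_moves: Moves the arm, as the interface text tells. Scaled input: -1 to 1 covers 100 cm each way for a shift and 0.12 rad each way for a turn. Its arguments: {"type":"object","properties":{"increments":{"type":"string"},"squeeze":{"type":"number"}},"required":["increments"]}

```bash
mkdir -p pics
cat > h.py <<'E'
import numpy as np, cv2
from scipy.spatial.transform import Rotation as R
from bench import r
def rot(o):
    o=np.array(o,float)
    return o if o.shape==(3,3) else (R.from_rotvec(o).as_matrix() if o.size==3 else R.from_quat(o).as_matrix())
def ray(f,u,v):
    K=np.array([[f['fx'],0,f['cx']],[0,f['fy'],f['cy']],[0,0,1]],float)
    p=cv2.undistortPoints(np.array([[[u,v]]],float),K,np.array([f['k1'],0,0,0,0.]))[0,0]
    return np.array(f['origin']),rot(f['orientation'])@np.array([p[0],-p[1],-1])
def onz(f,u,v,z):
    o,d=ray(f,u,v); return o+d*(z-o[2])/d[2]
def proj(f,P):
    q=rot(f['orientation']).T@(np.array(P)-np.array(f['origin'])); a=np.array([q[0],-q[1]])/-q[2]
    a=a*(1+f['k1']*(a@a)); return a[0]*f['fx']+f['cx'],a[1]*f['fy']+f['cy']
E
python3 - <<'E'
from h import *
o=r.get_obs(); print(o)
for n in ('top','scene'):
    f=r.grab_frame(n); cv2.imwrite(f'pics/{n}0.png',f['color']); print(n,{k:v for k,v in f.items() if k!='color'})
    import pickle; pickle.dump(f,open(f'{n}0.pkl','wb'))
E
```

```text
{'clock': 0.0, 'joints': array([ 1.13392801,  0.47778992,  0.0223558 ,  1.55643422, -0.01147997,
        1.10928313, -0.08310962]), 'qvel': array([ 2.13854474e-05, -6.33036920e-04,  1.58817517e-03, -1.83691547e-04,
       -6.26138536e-04,  3.19210685e-04,  6.67734982e-04]), 'tau': array([-4.57132901e-04, -5.96451974e+01,  1.60766412e+00, -2.81197840e+01,
        1.24962896e-02,  9.34459706e-03, -4.86027986e-06]), 'tcp_pos': array([ 0.21774059, -0.63833898,  0.2473401 ]), 'orientation': array([ 2.04367146,  0.34088201, -2.04459659]), 'contact_force': array([-0.70255653, -0.25241132,  0.87602807]), 'moment': array([ 0.0182843 , -0.01179704,  0.02044035]), 'grip_width': 0.08554135468083891}
top {'fx': 469.82311379468877, 'fy': 469.82311379468877, 'cx': 256.13034421506666, 'cy': 190.39784822833494, 'k1': 0.06040559633178844, 'origin': array([0.41029564, 0.02570185, 1.48056088]), 'orientation': array([ 0.08456735, -0.08700304, -1.59606151])}
scene {'fx': 425.2585400759056, 'fy': 425.2585400759056, 'cx': 252.850238181345, 'cy': 184.5856337215937, 'k1': -0.12071795445661326, 'origin': array([1.34600923, 0.08220476, 1.02813975]), 'orientation': array([0.53987703, 0.59898234, 1.58012665])}
```

View pics/top0.png

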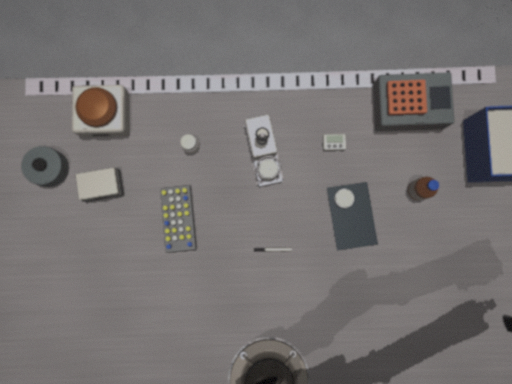

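View pics/scene0.png

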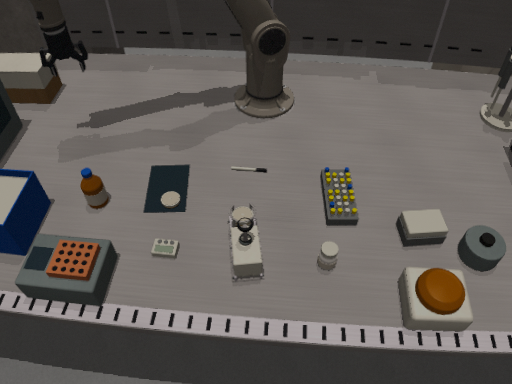

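The top view shows the dispenser near (263,150) with its mouth facing the robot. The mat is at (352,215) with the waiting dish at (345,198), the marker at (272,249) and the rack at (177,218). Next I'll enlarge this area.

Run:
```python
from h import *; import pickle
f=pickle.load(open('top0.pkl','rb')); g=pickle.load(open('scene0.pkl','rb'))
a=f['color'][105:265,235:395]; a=cv2.resize(a,(592,592),interpolation=cv2.INTER_CUBIC)  # 3.7x
cv2.imwrite('pics/c1.png',a)
b=g['color'][190:290,205:285]; cv2.imwrite('pics/c2.png',cv2.resize(b,None,fx=6,fy=6,interpolation=cv2.INTER_CUBIC))
c=f['color'].astype(int)
m=((c.max(2)<75)).astype('uint8'); m[:, :310]=0; m[:,400:]=0; m[:170]=0; m[255:]=0
cs,_=cv2.findContours(m,0,2); k=max(cs,key=cv2.contourArea); rc=cv2.minAreaRect(k); print(rc)
for p in cv2.boxPoints(rc): print(p,onz(f,*p,0))
w=(c.min(2)>140).astype('uint8'); n,l,s,ce=cv2.connectedComponentsWithStats(w)
for i in range(1,n):
    if s[i,4]>30: print(s[i],ce[i],onz(f,*ce[i],.015))
```

```text
((369.0230407714844, 227.1846466064453), (33.86148452758789, 10.17084789276123), 82.87498474121094)
[361.8769  211.01541] [ 0.49783672 -0.30948117  0.        ]
[371.96918 209.75388] [ 0.50099087 -0.34121272  0.        ]
[376.1692  243.35388] [ 0.39592486 -0.34834349  0.        ]
[366.0769  244.61542] [ 0.3927677  -0.31688591  0.        ]
[  25   66  471   65 6269] [231.40293508  84.29829319] [0.91465173 0.09129515 0.015     ]
[ 488  111   24   63 1334] [500.7143928  140.63868066] [ 0.70602162 -0.74643512  0.015     ]
[246 114  31  42 683] [260.70424597 134.1625183 ] [0.74963049 0.00189252 0.015     ]
[258 129   9   7  40] [262.05 131.75] [ 0.7573131  -0.00260078  0.015     ]
[180 134  16  15 176] [187.59090909 140.93181818] [0.73383226 0.23408034 0.015     ]
[324 134  22  15 213] [334.54460094 141.55868545] [ 0.71919752 -0.23114789  0.015     ]
[259 159  21  19 315] [268.57777778 167.72380952] [ 0.64123377 -0.01991899  0.015     ]
[ 76 168  41  31 954] [ 95.92243187 182.93186583] [0.60730983 0.52056192 0.015     ]
[259 171  24  15  86] [273.3372093  179.62790698] [ 0.60298483 -0.03375623  0.015     ]
[336 189  18  18 258] [344.2751938  197.75581395] [ 0.53981503 -0.25354698  0.015     ]
[266 248  26   3  69] [278.43478261 248.92753623] [ 0.38650061 -0.04277006  0.015     ]
```

View pics/c1.png

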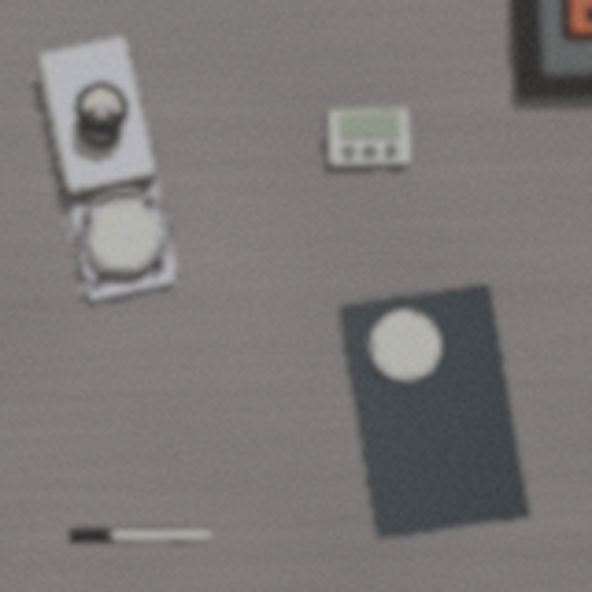

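View pics/c2.png

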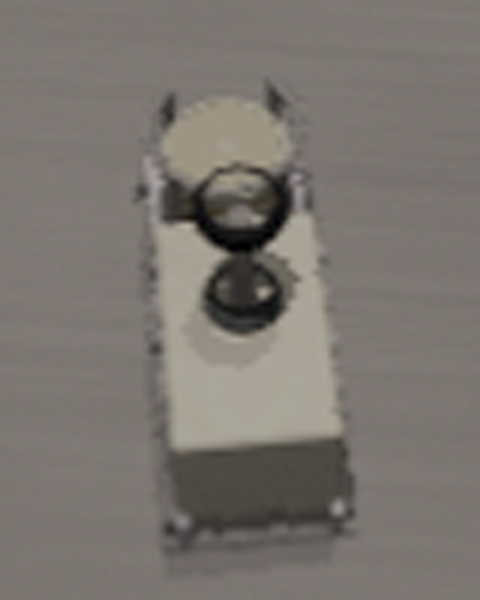

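c1 shows the knob top at about (102,108), the magazine lid at (124,235), the base plate's front corners at (90,300) and (175,285), and the mat corners at (341,307), (490,286), (528,516) and (378,537). In c2 the knob ring is centred at about (241,207).

Run:
```python
from h import *; import pickle
f=pickle.load(open('top0.pkl','rb')); g=pickle.load(open('scene0.pkl','rb'))
T=lambda x,y:((x+.5)/3.7-.5+235,(y+.5)/3.7-.5+105); S=lambda x,y:((x+.5)/6-.5+205,(y+.5)/6-.5+190)
def tri(p,q):
    o1,d1=ray(f,*p);o2,d2=ray(g,*q)
    s=np.linalg.lstsq(np.c_[d1,-d2],o2-o1,rcond=None)[0]; a=o1+d1*s[0];b=o2+d2*s[1]; return (a+b)/2,np.linalg.norm(a-b)
print('knob tri',tri(T(102,107),S(241,207)))
print('knob z.155',onz(f,*T(102,107),.155),onz(g,*S(241,207),.155))
lid=onz(f,*T(124,235),.078); print('lid',lid, onz(g,*S(226,143),.078))
pf=[onz(f,*T(*p),.003) for p in((90,300),(175,285))]; print('front',pf,np.linalg.norm(pf[0]-pf[1]),(pf[0]+pf[1])/2)
m=[onz(f,*T(*p),0) for p in((341,307),(490,286),(528,516),(378,537))]
for i in range(4): print('mat',m[i],np.linalg.norm(m[i]-m[i-1]))
c=sum(m)/4; print('c',c)
w=onz(f,*T(405.5,345),.015);print('wait',w)
print('marker',onz(f,*T(70,535),.005),onz(f,*T(212,534),.005))
print('timer',onz(f,*T(368,138),.024),'rack', [onz(f,u,v,.0) for u,v in((160,185),(195,250))])
k=onz(f,*T(102,107),.155); d=k-lid; print(np.linalg.norm(d[:2]),np.degrees(np.arctan2(d[1],d[0])))
```

```text
knob tri (array([7.18537150e-01, 8.93998637e-05, 1.56364816e-01]), np.float64(0.0005011538201826164))
knob z.155 [ 7.18876552e-01 -1.87079854e-04  1.55000000e-01] [7.17542068e-01 2.11759723e-04 1.55000000e-01]
lid [ 0.63004581 -0.01662477  0.078     ] [ 0.6260227  -0.01780332  0.078     ]
front [array([0.58635817, 0.01187226, 0.003     ]), array([ 0.59732549, -0.06126908,  0.003     ])] 0.0739590189849805 [ 0.59184183 -0.02469841  0.003     ]
mat [ 0.57486412 -0.20279763  0.        ] 0.19710327361562513
mat [ 0.58949024 -0.33057252  0.        ] 0.1286092754901811
mat [ 0.39355193 -0.35182369  0.        ] 0.19708737650828295
mat [ 0.37904054 -0.22522138  0.        ] 0.1274312495196727
c [ 0.48423671 -0.27760381  0.        ]
wait [ 0.53943442 -0.25338717  0.015     ]
marker [0.38747341 0.03423078 0.005     ] [ 0.38514466 -0.08522326  0.005     ]
timer [ 0.71614736 -0.2281083   0.024     ] rack [array([0.59741504, 0.32499708, 0.        ]), array([0.39013258, 0.21696549, 0.        ])]
0.09033880187173193 10.4837137396662
```

```bash
cat >> h.py <<'E'
def goto(P,yaw_y=None):
    """remaining shift in tool axes (normalised) to P, and turn to have tool x down, tool y at world angle yaw_y (mod pi)"""
    o=r.get_obs(); M=rot(o['orientation']); p=o['tcp_pos']
    print('t %.2f'%o['clock'],'tcp',p.round(4),'F',o['contact_force'].round(1),'w',round(o['grip_width'],4)); print('M',M.round(3).tolist())
    s=M.T@(np.array(P)-p); print('shift',s.round(4))
    if yaw_y is not None:
        best=None
        for k in (0,np.pi):
            y=np.array([np.cos(yaw_y+k),np.sin(yaw_y+k),0]); x=np.array([0,0,-1.]); G=np.c_[x,y,np.cross(x,y)]
            v=R.from_matrix(M.T@G).as_rotvec()
            if best is None or np.linalg.norm(v)<np.linalg.norm(best): best=v
        print('turn',(best/0.12).round(2))
E
python3 -c "
from h import *
goto((.718,0,.25),0)"
```

```text
t 0.10 tcp [ 0.2178 -0.6384  0.2474] F [-0.5  0.3  0.7] w 0.0855
M [[-0.001, 0.323, -0.946], [0.001, -0.946, -0.323], [-1.0, -0.002, 0.0]]
shift [-0.002  -0.4427 -0.6796]
turn [-1.035e+01 -1.000e-02  1.000e-02]
```

Request:
apply_moves(increments="0 0 0.0018 -0.036 -0.43 0 0;0 0 0.0018 -0.036 -0.43 0 0;0 0 0.0018 -0.036 -0.43 0 0;0 0 0.0018 -0.036 -0.43 0 0;0 0 0.0018 -0.036 -0.43 0 0;0 0 0.0018 -0.036 -0.43 0 0;0 0 0.0018 -0.036 -0.43 0 0;0 0 0.0018 -0.036 -0.43 0 0", squeeze=20)

```text
clock: 0.9
tcp_pos: [0.4756, -0.5109, 0.2477]
orientation: [1.787, 0.698, -1.788]
contact_force: [0.8, -0.4, -0.1]
grip_width: -0.0003
```

Request:
apply_moves(increments="0 0 0.0018 -0.036 -0.43 0 0;0 0 0.0018 -0.036 -0.43 0 0;0 0 0.0018 -0.036 -0.43 0 0;0 0 0.0018 -0.036 -0.43 0 0;0 0 0.0018 -0.036 -0.43 0 0;0 0 0.0018 -0.036 -0.43 0 0;0 0 0.0018 -0.036 -0.43 0 0;0 0 0.0018 -0.036 -0.43 0 0")

```text
clock: 1.7
tcp_pos: [0.6593, -0.2913, 0.2476]
orientation: [1.507, 0.985, -1.508]
contact_force: [0.8, -0.4, 1.3]
grip_width: -0.0004
```

```bash
python3 -c "
from h import *
goto((.718,0,.25),0)"
```

```text
t 1.70 tcp [ 0.6593 -0.2913  0.2476] F [ 0.8 -0.4  1.3] w -0.0004
M [[-0.001, 0.915, -0.403], [0.0, -0.403, -0.915], [-1.0, -0.001, 0.0]]
shift [-0.0023 -0.0636 -0.2903]
turn [-3.45 -0.    0.01]
```

Request:
apply_moves(increments="0 0 0 -0.036 -0.43 0 0;0 0 0 -0.036 -0.43 0 0;0 0 0 -0.036 -0.43 0 0;0 0 0 -0.036 -0.43 0 0;0 0 0 -0.036 -0.43 0 0;0 0 0 -0.036 -0.43 0 0;0 0 0 -0.036 -0.43 0 0;0 0 0 -0.024 -0.43 0 0")

```text
clock: 2.5
tcp_pos: [0.7247, -0.0228, 0.2478]
orientation: [1.208, 1.212, -1.208]
contact_force: [0.5, -0.2, -0.1]
grip_width: -0.0
```

```bash
python3 -c "
from h import *
goto((.718,0,.19),0)
f=r.grab_frame('wrist'); cv2.imwrite('pics/w1.png',f['color']); print(f['origin'],proj(f,(.718,0,.16)),r.get_obs()['tcp_pos'])"
```

```text
t 2.50 tcp [ 0.7247 -0.0228  0.2478] F [ 0.5 -0.2 -0.1] w -0.0
M [[-0.001, 1.0, 0.002], [0.002, 0.002, -1.0], [-1.0, -0.001, -0.002]]
shift [ 0.0578 -0.0066 -0.0227]
turn [ 0.02 -0.01  0.01]
[0.72428349 0.06291936 0.37318293] (np.float64(247.02106053099143), np.float64(179.02899435116447)) [ 0.72461357 -0.01782158  0.24794004]
```

View pics/w1.png

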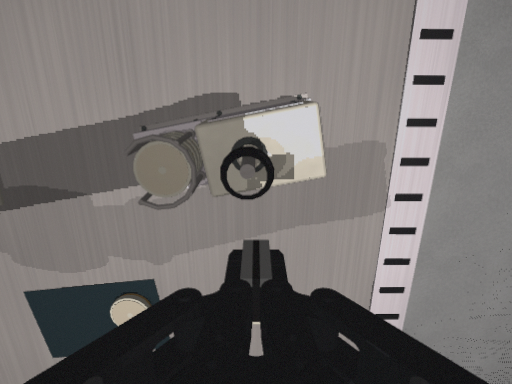

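The wrist view shows the knob ring at (247,173). My estimate projects to (247,179), so they agree to about 3 mm, which is inside the 30 mm flat top.

Request:
apply_moves(increments="0 0 -0.006 -0.006 0 0 0;0 0 0 -0.006 0 0 0;0 0 0 -0.006 0 0 0;0 0.015 0 0 0 0 0;0 0.015 0 0 0 0 0;0 0.015 0 0 0 0 0;0 0.012 0 0 0 0 0;0 0 0 0 0 0 0")

```text
clock: 3.35
tcp_pos: [0.7174, -0.0091, 0.1879]
orientation: [1.209, 1.211, -1.216]
contact_force: [-1.1, -0.8, -0.4]
grip_width: 0.0002
```

```bash
python3 -c "
from h import *
goto((.718,0.001,.177),0)
f=r.grab_frame('wrist'); cv2.imwrite('pics/w2.png',f['color'])"
```

```text
t 3.35 tcp [ 0.7174 -0.0091  0.1879] F [-1.1 -0.8 -0.4] w 0.0002
M [[-0.005, 1.0, -0.004], [-0.0, -0.004, -1.0], [-1.0, -0.005, 0.0]]
shift [ 0.0109  0.0006 -0.0101]
turn [-0.03  0.    0.04]
```

View pics/w2.png

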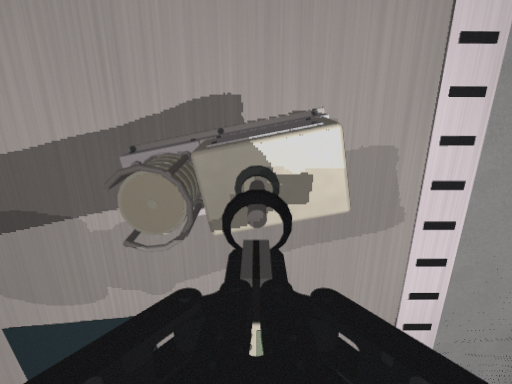

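The knob ring is at (257,223), straight ahead of the fingertips at (256,240), which fits the 10 mm still to go in y. Now I centre over it and press.

Request:
apply_moves(increments="0 0 0.001 -0.005 0 0 0;0 0 0 -0.005 0 0 0;0 0 0 0 0 0 0;0 0.006 0 0 0 0 0;0 0.005 0 0 0 0 0;0 0.003 0 0 0 0 0;0 0.003 0 0 0 0 0;0 0.003 0 0 0 0 0")

```text
clock: 4.2
tcp_pos: [0.7197, 0.0011, 0.1721]
orientation: [1.211, 1.207, -1.213]
contact_force: [-4.0, -1.5, 8.6]
grip_width: -0.0001
```

Request:
apply_moves(increments="0 0.004 0 0 0 0 0;0 0.004 0 0 0 0 0;0 0.004 0 0 0 0 0;0 0.004 0 0 0 0 0;0 0.004 0 0 0 0 0;0 0.004 0 0 0 0 0;0 0.004 0 0 0 0 0;0 0.004 0 0 0 0 0")

```text
clock: 5.0
tcp_pos: [0.7198, 0.0012, 0.1405]
orientation: [1.212, 1.207, -1.213]
contact_force: [-5.4, -1.4, 10.9]
grip_width: 0.0001
```

```bash
python3 -c "
from h import *
goto((.718,0.001,.132),0)"
```

```text
t 5.00 tcp [0.7198 0.0012 0.1405] F [-5.4 -1.4 10.9] w 0.0001
M [[-0.0, 1.0, -0.004], [-0.001, -0.004, -1.0], [-1.0, -0.0, 0.001]]
shift [ 0.0085 -0.0018  0.0002]
turn [-0.03  0.01  0.  ]
```

Request:
apply_moves(increments="0 0.003 0 0 0 0 0;0 0.003 0 0 0 0 0;0 0.002 0 0 0 0 0;0 0.001 0 0 0 0 0;0 0.001 0 0 0 0 0;0 0 0 0 0 0 0;0 0 0 0 0 0 0;0 0 0 0 0 0 0")

```text
clock: 5.8
tcp_pos: [0.7198, 0.0012, 0.1321]
orientation: [1.212, 1.207, -1.213]
contact_force: [-7.7, -1.4, 18.1]
grip_width: -0.0
```

Request:
apply_moves(increments="0 0.001 0 0 0 0 0;0 0.001 0 0 0 0 0;0 0 0 0 0 0 0;0 0 0 0 0 0 0;0 0 0 0 0 0 0;0 0 0 0 0 0 0;0 0 0 0 0 0 0;0 0 0 0 0 0 0")

```text
clock: 6.6
tcp_pos: [0.7199, 0.0012, 0.132]
orientation: [1.212, 1.206, -1.213]
contact_force: [-13.8, -1.8, 28.0]
grip_width: 0.0001
```

Force rose by 10 N with no further travel, so the plunger is on its stop. Now I raise and look.

Request:
apply_moves(increments="0 -0.006 0 0 0 0 0;0 -0.006 0 0 0 0 0;0 -0.006 0 0 0 0 0;0 -0.006 0 0 0 0 0;0 -0.006 0 0 0 0 0;0 -0.006 0 0 0 0 0;0 -0.006 0 0 0 0 0;0 -0.006 0 0 0 0 0")

```text
clock: 7.4
tcp_pos: [0.72, 0.0013, 0.1756]
orientation: [1.212, 1.207, -1.212]
contact_force: [-1.5, -1.2, 2.2]
grip_width: 0.0001
```

Request:
apply_moves(increments="0 -0.01 0 0 0 0 0;0 -0.015 0 0 0 0 0;40 -0.015 0 0 0 0 0;40 -0.015 0 0 0 0 0;40 -0.01 0 0 0 0 0;40 0 0 0.01 0 0 0;40 0 0 0 0 0 0;40 0 0 0 0 0 0")

```text
clock: 8.2
tcp_pos: [0.7195, -0.0096, 0.2393]
orientation: [1.212, 1.208, -1.214]
contact_force: [0.8, -0.1, 0.3]
grip_width: 0.0399
```

Run:
```python
from h import *; import pickle
f=r.grab_frame('top'); pickle.dump(f,open('top1.pkl','wb')); g=r.grab_frame('scene'); pickle.dump(g,open('scene1.pkl','wb'))
c=cv2.resize(g['color'][140:260,130:290],None,fx=3.5,fy=3.5,interpolation=cv2.INTER_CUBIC)
d=cv2.resize(f['color'][105:265,235:395],(420,420),interpolation=cv2.INTER_CUBIC)
o=np.zeros((840,560,3),'uint8'); o[:420]=c; o[420:,:420]=d; cv2.imwrite('pics/s1.png',cv2.resize(o,(400,600),interpolation=cv2.INTER_AREA))
for n,q in(('t',f),('s',g)):
  w=(q['color'].min(2)>(140 if n=='t' else 120)).astype('uint8'); k,l,s,ce=cv2.connectedComponentsWithStats(w)
  for i in range(1,k):
    p=onz(q,*ce[i],.015)
    if s[i,4]>100 and .35<p[0]<.7 and -.4<p[1]<.1: print(n,s[i],ce[i].round(1),p.round(4))
goto((.53,.01,.2),0)
```

```text
t [335 189  19  19 274] [344.2 197.7] [ 0.5399 -0.2534  0.015 ]
s [115 161  55   8 135] [141.7 163.6] [ 0.4    -0.3826  0.015 ]
s [161 191  19  15 209] [170.1 198.3] [ 0.5395 -0.2538  0.015 ]
s [108 199  36   9 112] [123.1 202.1] [ 0.5679 -0.3974  0.015 ]
s [ 83 234  70   8 181] [117.  237.5] [ 0.6987 -0.3774  0.015 ]
t 8.30 tcp [ 0.7195 -0.0086  0.2393] F [-0.4 -0.3 -0.3] w 0.0401
M [[-0.002, 1.0, -0.004], [0.0, -0.004, -1.0], [-1.0, -0.002, -0.0]]
shift [ 0.0396 -0.1896 -0.0179]
turn [-0.03 -0.    0.01]
```

View pics/s1.png

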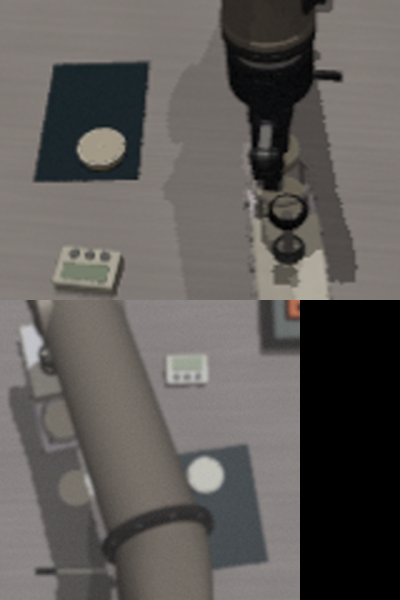

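The dish is out. In the lower (top-view) panel its lid is at about (75,487), in shadow and clear of the plate. I'll measure it with the wrist camera after moving to a point behind it at a safe height.

Run:
```python
from h import *; import pickle
f=pickle.load(open('top1.pkl','rb')); print(onz(f,275,204.7,.015))
p=np.float32(f['color'][190:222,258:291]); g=np.uint8(p.mean(2)); _,m=cv2.threshold(g,0,255,cv2.THRESH_OTSU)
print(proj(f,(.525,-.036,.015))); hsv=cv2.cvtColor(f['color'],cv2.COLOR_BGR2HSV)[190:222,258:291]
print(g[::2,::2]); print(hsv[15,::2])
```

```text
[ 0.52381323 -0.03650329  0.015     ]
(np.float64(274.8271620995968), np.float64(204.32591470719493))
[[ 86  83  82  84  84  85  85  84  83  96 119  80  70  77  82  90  91]
 [ 84  86  85  84  81  84  84  87  86  85 110  94  67  78  82  86  93]
 [ 84  85  87  86  84  81  88  86  85  86 108 107  66  73  79  85  91]
 [ 89  86  85  85  84  82  89 101 109 110 111 114  76  70  79  86  90]
 [ 86  83  86  86  84  97 109 115 113 113 114 140 109  67  73  78  85]
 [ 85  85  84  85  88 108 116 115 114 115 112 152 145  69  73  81  84]
 [ 84  86  82  87  95 111 114 113 114 112 114 143 167  88  72  77  82]
 [ 85  84  87  87 104 114 114 113 114 112 113 124 166 113  65  78  82]
 [ 85  82  85  85 100 113 111 113 116 113 113 113 152 138  73  71  78]
 [ 90  83  86  85  98 116 113 115 113 115 112 110 138 144  70  68  79]
 [ 87  83  86  83  90 107 113 113 114 114 115 113 115 124  82  68  75]
 [ 85  83  82  82  83  91 108 112 115 113 111 108  96 114  91  64  74]
 [ 87  85  82  87  85  83  86  92 102  99  95  85  86 110 101  68  72]
 [ 82  81  84  84  85  80  84  85  83  84  82  81  84 104 109  76  66]
 [ 85  86  81  83  82  83  84  83  82  82  81  81  75  93 110  82  67]
 [ 87  84  88  87  84  81  82  82  81  83  82  83  73  89 111 100  63]]
[[ 15  17  88]
 [174  14  88]
 [  0   9  88]
 [  0  17  89]
 [ 17  17 103]
 [ 18  26 118]
 [ 13  30 121]
 [ 18  28 119]
 [ 18  25 121]
 [ 23  26 120]
 [ 16  28 119]
 [ 15  29 124]
 [ 15  10 156]
 [ 10   6 128]
 [ 21  25  70]
 [ 19  35  81]
 [ 13  26  88]]
```

Request:
apply_moves(increments="40 -0.005 -0.025 0.012 0 0 0;40 0 -0.025 0.012 0 0 0;40 0 -0.025 0.012 0 0 0;40 0 -0.025 0.012 0 0 0;40 0 -0.025 0.012 0 0 0;40 0 -0.025 0.012 0 0 0;40 0 -0.025 0 0 0 0;40 0 -0.01 0 0 0 0")

```text
clock: 9.1
tcp_pos: [0.5326, -0.0801, 0.2449]
orientation: [1.211, 1.208, -1.214]
contact_force: [0.8, -0.1, -0.1]
grip_width: 0.0397
```

Run:
```python
from h import *; import pickle
goto((.53,-.08,.24),0)
f=r.grab_frame('wrist'); pickle.dump(f,open('w3.pkl','wb')); cv2.imwrite('pics/w3.png',f['color']); print(proj(f,(.525,-.036,.015)))
```

```text
t 9.10 tcp [ 0.5326 -0.0801  0.2449] F [ 0.8 -0.1 -0.1] w 0.0397
M [[-0.002, 1.0, -0.004], [-0.0, -0.004, -1.0], [-1.0, -0.002, 0.0]]
shift [ 0.0049 -0.0025 -0.0001]
turn [-0.04  0.    0.01]
(np.float64(249.45788166281602), np.float64(126.33343131453488))
```

View pics/w3.png

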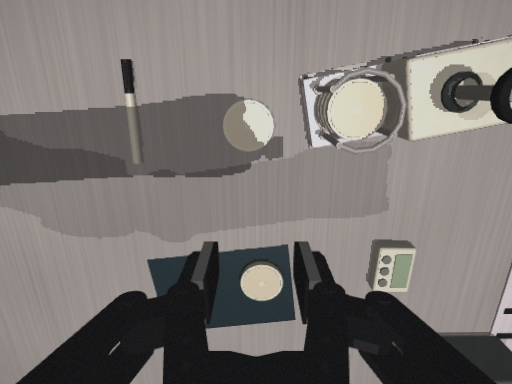

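The wrist view shows the dish lid at (248,125) against a prediction of (249,126), so the dish is at about (0.524, -0.036). Four dishes remain in the magazine. Next I move to its +y side and descend.

Request:
apply_moves(increments="40 0 -0.004 -0.025 0 0 0;40 0 -0.004 -0.025 0 0 0;40 0 0 -0.025 0 0 0;40 0 0 -0.023 0 0 0;40 0.02 0 0 0 0 0;40 0.03 0 0 0 0 0;40 0.03 0 0 0 0 0;40 0.03 0 0 0 0 0")

```text
clock: 9.95
tcp_pos: [0.5282, 0.0193, 0.1343]
orientation: [1.212, 1.208, -1.21]
contact_force: [1.0, -0.3, 0.2]
grip_width: 0.04
```

Request:
apply_moves(increments="40 0.03 0 0 0 0 0;40 0.02 0 0 0 0 0;40 0.02 0 0 0 0 0;40 0.015 0 0 0 0 0;40 0.01 0 0 0 0 0;40 0.005 0 0 0 0 0;40 0 0 0 0 0 0;40 0 0 0 0 0 0")

```text
clock: 10.75
tcp_pos: [0.5277, 0.0184, 0.0359]
orientation: [1.212, 1.207, -1.211]
contact_force: [-0.1, -0.3, 1.5]
grip_width: 0.0396
```

Run:
```python
from h import *; import pickle
goto((.525,.0,.02),0)
f=r.grab_frame('wrist'); pickle.dump(f,open('w4.pkl','wb')); cv2.imwrite('pics/w4.png',f['color'])
```

```text
t 10.75 tcp [0.5277 0.0184 0.0359] F [-0.1 -0.3  1.5] w 0.0396
M [[0.001, 1.0, -0.004], [0.0, -0.004, -1.0], [-1.0, 0.001, -0.0]]
shift [ 0.0159 -0.0027  0.0184]
turn [-0.03 -0.   -0.01]
```

View pics/w4.png

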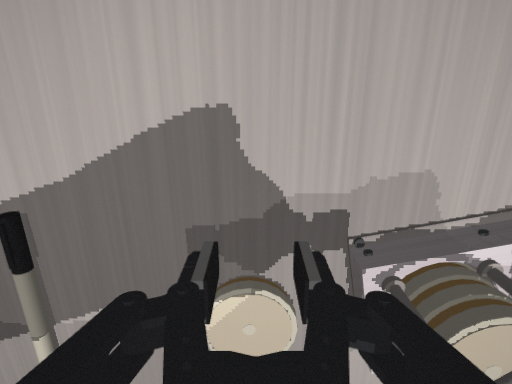

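The dish sits centred between the fingers at (252,322), with the plate and posts clear to the right. I lower the last 14 mm and make slow first contact.

Request:
apply_moves(increments="40 0.007 -0.003 0 0 0 0;40 0.007 0 0 0 0 0;40 0 0 0 0 0 0;40 0 0 0.004 0 0 0;40 0 0 0.004 0 0 0;40 0 0 0.004 0 0 0;40 0 0 0.003 0 0 0;40 0 0 0.003 0 0 0")

```text
clock: 11.6
tcp_pos: [0.5241, -0.0002, 0.0214]
orientation: [1.212, 1.207, -1.212]
contact_force: [0.3, 0.0, 0.1]
grip_width: 0.04
```

Request:
apply_moves(increments="40 0 0 0.003 0 0 0;40 0 0 0.004 0 0 0;40 0 -0.001 0.005 0 0 0;40 0 -0.002 0.006 0 0 0;40 0 -0.002 0.006 0 0 0;40 0 -0.002 0.006 0 0 0;40 0 -0.002 0.006 0 0 0;40 0 -0.002 0.006 0 0 0")

```text
clock: 12.4
tcp_pos: [0.5127, -0.0423, 0.0213]
orientation: [1.212, 1.207, -1.212]
contact_force: [0.4, 0.9, 0.2]
grip_width: 0.04
```

Run:
```python
from h import *
goto((.433,-.248,.0215),0)
f=r.grab_frame('wrist'); cv2.imwrite('pics/w5.png',f['color'])
```

```text
t 12.40 tcp [ 0.5127 -0.0423  0.0213] F [0.4 0.9 0.2] w 0.04
M [[-0.0, 1.0, -0.004], [-0.0, -0.004, -1.0], [-1.0, -0.0, 0.0]]
shift [-2.00e-04 -7.89e-02  2.06e-01]
turn [-0.03  0.    0.  ]
```

View pics/w5.png

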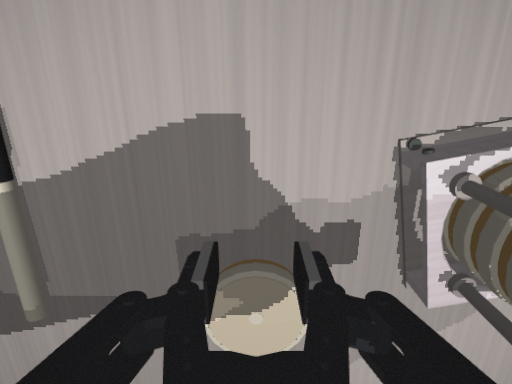

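The dish is cradled squarely between the two fingers (lid at (256,318)) and is moving with them. I continue on the diagonal.

Request:
apply_moves(increments="40 0 -0.0025 0.0065 0 0 0;40 0 -0.0025 0.0065 0 0 0;40 0 -0.0025 0.0065 0 0 0;40 0 -0.0025 0.0065 0 0 0;40 0 -0.0025 0.0065 0 0 0;40 0 -0.0025 0.0065 0 0 0;40 0 -0.0025 0.0065 0 0 0;40 0 -0.0025 0.0065 0 0 0")

```text
clock: 13.25
tcp_pos: [0.4925, -0.0942, 0.0213]
orientation: [1.212, 1.207, -1.212]
contact_force: [0.1, 0.5, 0.6]
grip_width: 0.0402
```

Request:
apply_moves(increments="40 0 -0.0025 0.0065 0 0 0;40 0 -0.0025 0.0065 0 0 0;40 0 -0.0025 0.0065 0 0 0;40 0 -0.0025 0.0065 0 0 0;40 0 -0.0025 0.0065 0 0 0;40 0 -0.0025 0.0065 0 0 0;40 0 -0.0025 0.0065 0 0 0;40 0 -0.0025 0.0065 0 0 0")

```text
clock: 14.05
tcp_pos: [0.4723, -0.1461, 0.0213]
orientation: [1.212, 1.208, -1.212]
contact_force: [0.4, 0.2, 0.8]
grip_width: 0.0399
```

Run:
```python
from h import *; import pickle
goto((.433,-.248,.0215),0)
f=r.grab_frame('scene'); pickle.dump(f,open('sc2.pkl','wb'))
w=(f['color'].min(2)>105).astype('uint8'); k,l,s,ce=cv2.connectedComponentsWithStats(w)
for i in range(1,k):
    p=onz(f,*ce[i],.015)
    if s[i,4]>60 and .35<p[0]<.6 and -.35<p[1]<.0: print(s[i],ce[i].round(1),p.round(4))
```

```text
t 14.05 tcp [ 0.4723 -0.1461  0.0213] F [0.4 0.2 0.8] w 0.0399
M [[0.0, 1.0, -0.004], [0.0, -0.004, -1.0], [-1.0, 0.0, -0.0]]
shift [-0.0002 -0.0389  0.102 ]
turn [-0.03 -0.   -0.  ]
[189 177  11  14 108] [193.4 184.1] [ 0.4753 -0.192   0.015 ]
[161 191  19  15 219] [170.1 198.3] [ 0.5395 -0.2537  0.015 ]
```

Request:
apply_moves(increments="40 0 -0.0025 0.0065 0 0 0;40 0 -0.0025 0.0065 0 0 0;40 0 -0.0025 0.0065 0 0 0;40 0 -0.0025 0.0065 0 0 0;40 0 -0.0025 0.0065 0 0 0;40 0 -0.0025 0.0065 0 0 0;40 0 -0.0025 0.0065 0 0 0;40 0 -0.0025 0.0065 0 0 0")

```text
clock: 14.9
tcp_pos: [0.4521, -0.1981, 0.0213]
orientation: [1.212, 1.207, -1.212]
contact_force: [0.2, 0.1, 0.1]
grip_width: 0.0399
```

Request:
apply_moves(increments="40 0 -0.0025 0.0065 0 0 0;40 0 -0.0025 0.0065 0 0 0;40 0 -0.0025 0.0065 0 0 0;40 0 -0.0025 0.0065 0 0 0;40 0 -0.0025 0.0065 0 0 0;40 0 -0.002 0.005 0 0 0;40 0 -0.0015 0.005 0 0 0;40 0 0 0.003 0 0 0")

```text
clock: 15.7
tcp_pos: [0.4359, -0.2435, 0.0213]
orientation: [1.212, 1.207, -1.212]
contact_force: [-0.1, 0.3, -0.2]
grip_width: 0.0401
```

Request:
apply_moves(increments="40 0 0 0 0 0 0;40 0 0 -0.005 0 0 0;40 0 0 -0.01 0 0 0;40 0 0 -0.02 0 0 0;40 -0.01 0 -0.02 0 0 0;40 -0.02 0 -0.01 0 0 0;40 -0.03 0 0 0 0 0;40 -0.03 0 0 0 0 0")

```text
clock: 16.5
tcp_pos: [0.436, -0.1758, 0.112]
orientation: [1.21, 1.21, -1.21]
contact_force: [-0.3, 0.5, -0.7]
grip_width: 0.04
```

Request:
apply_moves(increments="40 -0.03 0 -0.01 0 0 0;40 -0.03 0 -0.02 0 0 0;40 -0.03 0 -0.02 0 0 0;40 -0.02 0.01 -0.03 0 0 0;40 -0.01 0.01 -0.03 0 0 0;40 0 0.01 -0.03 0 0 0;40 0 0.01 -0.02 0 0 0;40 0 0 0 0 0 0")

```text
clock: 17.3
tcp_pos: [0.4776, -0.0135, 0.2316]
orientation: [1.209, 1.211, -1.205]
contact_force: [-0.0, 0.2, -0.2]
grip_width: 0.04
```

Run:
```python
from h import *; import pickle
f=r.grab_frame('top'); g=r.grab_frame('scene'); w=r.grab_frame('wrist'); pickle.dump((f,g,w),open('fin.pkl','wb'))
c=cv2.resize(f['color'][100:265,235:395],None,fx=2.4,fy=2.4,interpolation=cv2.INTER_CUBIC)
d=cv2.resize(g['color'][140:290,130:290],(400,396),interpolation=cv2.INTER_CUBIC)
cv2.imwrite('pics/fin.png',np.hstack([c,d]))
xd=np.array([.994,.108]);yd=np.array([-.108,.994]); C=np.array([.4842,-.2776])
for n,q,th in(('t',f,130),('s',g,105)):
  m=(q['color'].min(2)>th).astype('uint8'); k,l,s,ce=cv2.connectedComponentsWithStats(m)
  for i in range(1,k):
    p=onz(q,*ce[i],.015)
    if s[i,4]>60 and .35<p[0]<.6 and -.36<p[1]<.0: print(n,s[i],p.round(4),'mat',(p[:2]-C)@xd,(p[:2]-C)@yd)
goto((.4,0,.2),0)
```

```text
t [335 189  19  19 280] [ 0.5398 -0.2532  0.015 ] mat 0.05791177893517216 0.018257745356938287
t [345 222  19  19 289] [ 0.4362 -0.2778  0.015 ] mat -0.047710690432860914 0.005024933839630827
s [230 152  13  17 123] [ 0.3633 -0.0632  0.015 ] mat -0.09704042042710055 0.22612451123358757
s [161 167  18  13 183] [ 0.4354 -0.2787  0.015 ] mat -0.048639640727970765 0.004193816139523491
s [235 171  14  23 120] [ 0.4485 -0.0447  0.015 ] mat -0.010309194815189406 0.23531822870453997
s [161 191  19  15 217] [ 0.5395 -0.2537  0.015 ] mat 0.05750347045486159 0.017799564106055172
t 17.45 tcp [ 0.4762 -0.0182  0.2309] F [-0.1 -0.3 -0.4] w 0.04
M [[-0.001, 1.0, -0.003], [-0.001, -0.003, -1.0], [-1.0, -0.001, 0.001]]
shift [ 0.031  -0.0762 -0.018 ]
turn [-0.03  0.    0.01]
```

View pics/fin.png

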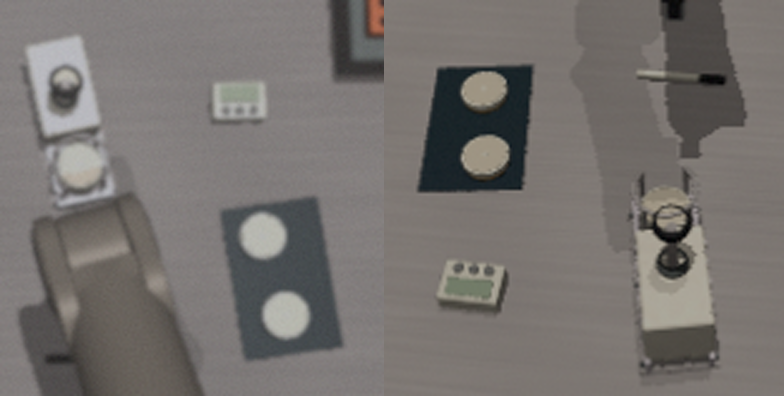

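The dish lies on the mat's near half at (285,315) in the left panel, 22 mm or more inside every edge. The waiting dish is unmoved at (263,235), the plunger is up, and the marker and timer haven't moved. The arm is clear, so I hand in.

```bash
python3 -c "
from h import *
print(r.hand_in())"
```

```text
the job is handed in; nothing more can be done
None
```

I pressed the plunger once and one dish came out. I then slid it onto the near half of the mat with two half-open fingers and handed in at about 17.5 s.

- **Press:** the plunger travelled the full 45 mm onto its stop, where the measured force rose to 28 N with no further movement. In the last views it is back up.
- **Dish:** it lies flat, with its centre about 48 mm from the mat's centre lengthwise and 5 mm across. That leaves at least 22 mm of mat beyond every edge of the dish. The top and scene cameras agree to about 1 mm.
- **Surroundings:** the waiting dish is within 1 mm of where it started, four dishes were seen in the magazine after the press, and the marker and timer look undisturbed. I did not measure the tube rack, tip box, bottle or jar again; the fingers worked well away from them. The arm was clear of everything at hand-in.

No checks failed. The only disagreement was about 3 mm between the first wrist view and my earlier estimate of the knob, taken while the arm was still settling.

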